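# Set the batch-number wheel and lock it

## Task

The next batch of bearings is number 4: press a fingertip lightly on the thumbwheel of the batch-number unit and turn it, stroke by stroke, until the figure 4 stands in the middle of the small window, and let the wheel stand there. Then push the lock plunger fully home so that the number is locked. Never press on the unit with more than 25 N, and leave the plug gauge, the marker and the single bearing beside it where they are.

Things in the scene. Friction and masses are not known exactly. Their poses are not given: they have to be found in the camera images.
- counter: Batch-number unit, fixed: grey eight-sided hood on a dark base plate 112 (x) x 140 (y) mm. Origin on the bench under the thumbwheel's middle; z up, x to the back (window is on the -x side), y along the drum axis (56 mm up) to the window end. Hood's flat top: 96 mm up, 33 mm long in x, over y = 12.5 to 47.5 (figures) and -66 to -12.5 mm (lock); the wheel shows in the slot between.
- wheel_top (a point): Nominal top of the black ribbed rubber thumbwheel's rim (92 mm dia, 20 mm wide): 102 mm up, 6 mm over the hood, mid-width; fixed, does not turn. The wheel is worn and out of true: the rim's real height here is up to 3 mm more or less and changes as it turns, so feel for it. Sprung axle: gives 0.4 mm at 25 N. Rim bare about 18 mm before and behind, so several strokes are needed.
- drum (a joint): Angle of wheel and drum, rad: figure n is mid-window at n x 0.6283 (4 at 2.513), every 6.283 further again. Grows as the wheel's top moves to the unit's +x; 46 mm of rim per rad. No stop, turns either way endlessly. Stiff: about 6 N along the rim; stays where left. A fingertip pressed with 10 to 18 N carries it by friction; much less slips.
- window (a point): Point on the figure band behind the middle of the 20 x 20 mm window, which lies in the hood's 45 degree slope on the unit's -x side, 30 mm from the wheel's middle in y. Black block figures 0 to 9, 15 mm high, on a pale band.
- figure_4 (a point): Middle of the figure 4 on the drum's band (34 mm from the axis); lies on window when 4 stands right in the window.
- lock (a joint): Lock plunger: 0 = out, 0.012 m = home on a rubber buffer that gives about 0.1 mm per N. Slides straight down, 3 N to move, stays where left. Its nose enters a notch of the drum only when a figure is within about 0.15 rad of mid-window; it then draws the figure to the middle (up to about 12 N) and locks the drum. Between figures it stops after 1 to 3 mm.
- lock_top (a point): Middle of the top face of the lock plunger's round aluminium cap (20 mm dia, 8 mm thick), 48 mm from the wheel's middle towards the unit's -y; 120 mm above the bench when out, 108 mm when home. It moves with the plunger.
- plug_gauge: Bystander: steel plug gauge standing upright, 35 mm in diameter, 102 mm high; origin under its foot.
- marker_c: Bystander: black marker lying on the bench, 125 x 18 x 20 mm; origin under its middle.
- bearing_loose: Bystander: single ball bearing, 62 mm across, 14 mm high, lying flat; origin under its middle.

How it is judged:
On the way:
1. the figure 4 stands in the window, at rest, with the lock still out (distance between figure_4 and window below 0.006 m and value of joint lock below 0.004 m and velocity of joint drum between -0.05 and 0.05 rad/s), for 0.2 s.
At the end, for the whole second after the job is handed in: The figure 4 stands within 4 mm of the middle of the window, the lock plunger is home to within 1.5 mm, the drum is at rest, and the plug gauge (upright), marker and single bearing are within 15 mm of where they were (distance between figure_4 and window below 0.004 m and value of joint lock above 0.0105 m and velocity of joint drum between -0.05 and 0.05 rad/s and distance of each of plug_gauge, marker_c, bearing_loose from where it was at the start of the episode below 0.015 m and angle between plug_gauge's own z axis and vertical below 0.2 rad); the robot touches nothing.
It fails at once if the unit is pressed with more than 25 N (contact force between any of the fingers, the arm and counter above 25 N).
It fails at once if a bystander is knocked away or over (distance of any of plug_gauge, marker_c, bearing_loose from where it was at the start of the episode above 0.02 m or angle between plug_gauge's own z axis and vertical above 0.4 rad).
It also fails if it takes over 72 s, if anything falls off the work surface, if the arm or the gripper's body presses on something with over 40 N, if the wrist force passes 120 N, or if a joint passes its speed limit or range.

## Robot

A 6-joint arm with a two-finger parallel gripper is mounted at the origin on a cart in front of the work surface, level with it; the furniture and walls round the work are solid. World frame = base frame: x ahead of the robot, y to its left, z up, the work surface at z = 0. Lengths are in m, angles in rad, forces in N, time in s.
With the tool pointing down it reaches from about 0.3 to 1 m from the base axis. Payload 5.1 kg.
Tool frame: the origin (TCP) lies where the fingers leave the gripper's body, on its centre line; the fingertips stand 78 mm ahead of it and the grasp point (between the pads) lies 59 mm ahead of it (arm.tcp_to_grasp is the distance from the TCP to the grasp point, in m); x points along the fingers, y is the direction in which the jaws open and shut, and the axes are right-handed (so a half turn about x gives the same grasp; the last joint's range is limited). The gripper opens to 95 mm and grips with 3 to 60 N. Pads are 20 mm wide; open, the fingers measure 119 mm over their backs; the gripper's body (75 mm by 180 mm) begins 59 mm behind the grasp point.
Start: joints at [1.197, 0.124, 1.65, -0, 1.367, -0.083], TCP at [0.186, 0.623, 0.292] pointing down, gripper open.
Joint ranges: [-2.61, 2.61], [-1.02, 2.33], [0.03, 2.71], [-1.35, 4.49], [0.32, 2.68], [-2.91, 2.91]. Speed limits (rad/s): [2.57, 2.57, 3.14, 3.14, 3.14, 3.14].

## Interface

Orientations are given as a rotation vector (axis times angle).
In Python, from cell import arm gives the robot as it stands. The module is installed in compiled form; this text tells all that it offers.
- The arm moves only by the shell command python3 -m handwheel 'ROWS' [FORCE]. ROWS is JSON, a list of rows, each a list of 7 numbers: the shift along the tool's x, y, z in cm, then the turn, a rotation vector about the tool's x, y, z in degrees, then the closure, from -1 (fully open) to 1 (shut), so that 0 is half open. A call has 1 to 8 rows; each row is the pose to reach, as a shift and turn from the pose commanded when the call began, along the tool's axes at that moment; what a row does not reach only later rows make up. A row lasts 1/10 s, in which the tool goes at most 50 mm and 8.59 degrees, less where a joint would pass 70% of its speed; a pose out of reach is approached as far as the arm can. A call with a gripper value outside its range is refused whole. The fingers move at their own pace and stop on an object; FORCE is the grip in N (left out, the last holds). Time passes only in rows, so rows that repeat a pose let the fingers close. It gives the time, the measured TCP pose, the force and the opening at its end, in the units of the state.
- arm.get_obs(): the state, without advancing time (a new reading comes with each control period).
- arm.read_camera(name): name is "scene" or "top" or "wrist"; returns a dict with "color" (480x640x3 uint8, red, green, blue), "intrinsics" (3x3 intrinsics, pixels), "D" ([k1, k2, p1, p2, k3] as OpenCV has them; the pictures are not rectified), "eye" and "orientation" of the camera in the world; the wrist camera has in their place "T_tool_cam" (4x4, takes a point from camera to tool coordinates, whose origin is the TCP and whose axes are the tool frame's). Camera axes: x right, y up, looking along -z (the intrinsics and any distortion apply to the point x, -y, -z); pixel columns grow to the right and rows downward; lengths in m; the calibration is good to about 2 mm. A picture is of the moment at which its call begins: read the wrist's pose just before it. There is no depth.
- arm.hand_in(): hands the job in, once; it reports no verdict.
The state is a dict: "time": time; "joints": joint angles; "qd": joint speeds; "effort": joint torques, N m; "tool_pos": TCP position; "tool_rot": TCP orientation; "force": force on the tool from outside, world axes, zero at the start; "wrist_torque": the same for the moment, N m; "grip_width": finger opening in m.
Only numpy, scipy, OpenCV 4.12 (cv2) and the standard library are available. Lean on these libraries where they do the work, as an engineer would, in place of code of your own. Each camera call takes 0.05 s, during which the arm holds its last target. There are 200 camera calls.

## Working session

There is one attempt and no reset: what is moved stays moved. The work goes in short steps, Python scripts to look and compute and a shell command to move; the robot and the scene stay as the last step left them, time stands still between calls to the robot, and variables do not carry over. Pictures are saved under pics/ and viewed, about 8 in all and at most 12, crops included, and the job is handed in when it is done.

```bash
mkdir -p pics
python3 - <<'E'
from cell import arm
import cv2,numpy as np
o=arm.get_obs(); print({k:np.round(v,3).tolist() for k,v in o.items()}, arm.tcp_to_grasp)
for n in ["scene","top","wrist"]:
    r=arm.read_camera(n); cv2.imwrite(f"pics/{n}0.png",r["color"][:,:,::-1])
    print(n,{k:np.round(v,4).tolist() for k,v in r.items() if k!="color"})
E
```

```text
{'time': 0.0, 'joints': [1.197, 0.124, 1.652, -0.0, 1.367, -0.083], 'qd': [-0.001, 0.001, 0.002, -0.0, 0.0, -0.001], 'effort': [0.002, -41.76, -35.994, 0.078, 0.049, -0.0], 'tool_pos': [0.186, 0.622, 0.291], 'tool_rot': [0.227, 1.559, -0.23], 'force': [-0.932, -0.114, -0.171], 'wrist_torque': [-0.009, -0.022, 0.034], 'grip_width': 0.095} 0.0588
scene {'intrinsics': [[470.0413, 0.0, 320.0486], [0.0, 470.0413, 240.7124], [0.0, 0.0, 1.0]], 'D': [-0.0371, 0.0, 0.0, 0.0, 0.0], 'eye': [0.0047, -0.2851, 0.7557], 'orientation': [0.6348, -0.387, -1.0268]}
top {'intrinsics': [[464.8316, 0.0, 317.1828], [0.0, 464.8316, 233.7995], [0.0, 0.0, 1.0]], 'D': [-0.0698, 0.0, 0.0, 0.0, 0.0], 'eye': [0.356, -0.0258, 0.9266], 'orientation': [0.1299, -0.1235, -1.5894]}
wrist {'intrinsics': [[362.9268, 0.0, 315.5157], [0.0, 362.9268, 238.196], [0.0, 0.0, 1.0]], 'D': [-0.015, 0.0, 0.0, 0.0, 0.0], 'T_tool_cam': [[-0.0007, 0.2335, -0.9724, -0.0918], [1.0, 0.0006, -0.0006, 0.0003], [0.0004, -0.9724, -0.2335, -0.0645], [0.0, 0.0, 0.0, 1.0]]}
```

View pics/top0.png

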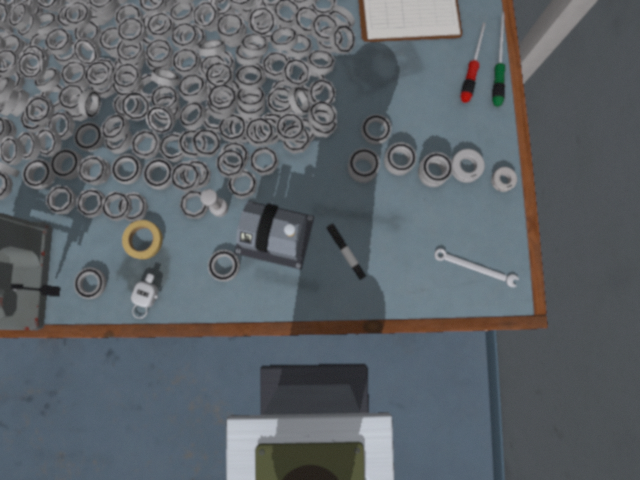

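View pics/scene0.png

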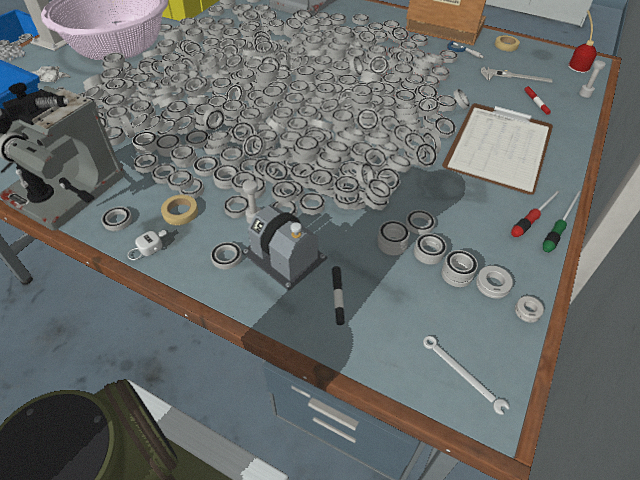

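The pictures show the unit at about (273,235) in top and (285,245) in scene, with its window end left and its lock cap right. The plug gauge stands left and behind it, the loose bearing is to its left, and the marker is on the right. I'll zoom in on both views.

Run:
```python
import cv2,numpy as np
t=cv2.imread("pics/top0.png")[180:290,195:325]; s=cv2.imread("pics/scene0.png")[175:295,225:345]
a=cv2.resize(t,None,fx=3,fy=3,interpolation=cv2.INTER_CUBIC);b=cv2.resize(s,None,fx=3,fy=3,interpolation=cv2.INTER_CUBIC)
c=np.zeros((360,390+360,3),np.uint8);c[:330,:390]=a;c[:,390:]=b
cv2.imwrite("pics/crop1.png",c)
```

```text
(no output)
```

View pics/crop1.png

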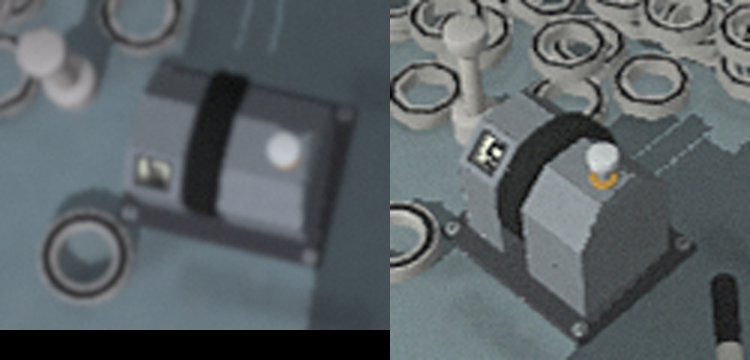

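```bash
cat > h.py <<'E'
from cell import arm
import cv2,numpy as np
from scipy.spatial.transform import Rotation as R
def ray(cam,uv,T=None):
    K,D=np.array(cam["intrinsics"]),np.array(cam["D"])
    p=cv2.undistortPoints(np.array([[uv]],float),K,D)[0,0]
    d=np.array([p[0],-p[1],-1.])
    if T is None: M=R.from_rotvec(cam["orientation"]).as_matrix(); e=np.array(cam["eye"])
    else: M,e=T[:3,:3],T[:3,3]
    d=M@d; return e,d/np.linalg.norm(d)
def onz(cam,uv,z,T=None):
    e,d=ray(cam,uv,T); return e+d*(z-e[2])/d[2]
def tri(r1,r2):
    (a,u),(b,v)=r1,r2; s=np.linalg.lstsq(np.c_[u,-v],b-a,rcond=None)[0]
    p,q=a+s[0]*u,b+s[1]*v; return (p+q)/2,np.linalg.norm(p-q)
def wristT(cam,o):
    T=np.eye(4);T[:3,:3]=R.from_rotvec(o["tool_rot"]).as_matrix();T[:3,3]=o["tool_pos"]
    return T@np.array(cam["T_tool_cam"])
def px(cam,p,T=None):
    if T is None: M=R.from_rotvec(cam["orientation"]).as_matrix(); e=np.array(cam["eye"])
    else: M,e=T[:3,:3],T[:3,3]
    q=M.T@(np.array(p)-e); q=np.array([q[0],-q[1],-q[2]])
    return cv2.projectPoints(q.reshape(1,1,3),np.zeros(3),np.zeros(3),np.array(cam["intrinsics"]),np.array(cam["D"]))[0].ravel()
E
python3 - <<'E'
from h import *
t=arm.read_camera("top");s=arm.read_camera("scene")
o=arm.get_obs();M=R.from_rotvec(o["tool_rot"]).as_matrix();print("tool axes cols\n",M.round(3))
c=lambda u,v:(195+u/3,180+v/3)
d=lambda u,v:(225+(u-390)/3,175+v/3)
print("cap",onz(t,c(284,149),.12),onz(s,d(603,152),.12),tri(ray(t,c(284,149)),ray(s,d(603,152))))
print("screws",[onz(t,c(*p),.01).round(4) for p in [(130,212),(310,257),(345,115)]],[onz(s,d(*p),.01).round(4) for p in [(453,228),(580,328),(684,243)]])
g=cv2.cvtColor(t["color"],cv2.COLOR_RGB2GRAY)
m=np.zeros_like(g);m[203:253,254:280]=(g[203:253,254:280]<45)*255
cn=max(cv2.findContours(m,0,2)[0],key=cv2.contourArea);b=cv2.minAreaRect(cn);print(b)
print("wheel mid at z",[ (z,onz(t,b[0],z).round(4)) for z in (.09,.1)])
print("gauge top/foot",onz(t,c(41,50),.102),onz(t,c(70,85),.0),"bearing",onz(t,c(86,257),.014))
E
```

```text
tool axes cols
 [[-0.     0.287  0.958]
 [-0.001  0.958 -0.287]
 [-1.    -0.001 -0.   ]]
cap [0.49540428 0.02432613 0.12      ] [0.49805919 0.0258926  0.12      ] (array([0.49476237, 0.02396482, 0.12414696]), np.float64(0.00025520091250219514))
screws [array([0.4743, 0.1341, 0.01  ]), array([0.4418, 0.0149, 0.01  ]), array([ 0.5366, -0.01  ,  0.01  ])] [array([0.4734, 0.1342, 0.01  ]), array([0.4432, 0.0152, 0.01  ]), array([ 0.5375, -0.0106,  0.01  ])]
((265.34588623046875, 227.04295349121094), (13.40501594543457, 47.53943634033203), 14.67639446258545)
wheel mid at z [(0.09, array([0.5065, 0.0707, 0.09  ])), (0.1, array([0.5047, 0.0695, 0.1   ]))]
gauge top/foot [0.56326402 0.17323551 0.102     ] [0.56383051 0.177457   0.        ] bearing [0.44458623 0.16237665 0.014     ]
```

Both views agree on the geometry. The unit's origin is near (0.5075, 0.0708), its yaw is about -14.8°, and the base centre sits 9 mm towards the lock, as the given sizes imply. I'll go round the press at the left first, then move over the unit.

```bash
python3 -m handwheel '[[-4,-29,15.4,-1.9,0,0,1],[-4,-29,15.4,-1.9,0,0,1],[-4,-29,15.4,-1.9,0,0,1],[-4,-29,15.4,-1.9,0,0,1],[-4,-29,15.4,-1.9,0,0,1],[-4,-29,15.4,-1.9,0,0,1],[-4,-29,15.4,-1.9,0,0,1],[-4,-29,15.4,-1.9,0,0,1]]' 20
```

```text
time: 1.05
tool_pos: [0.2513, 0.2984, 0.3332]
tool_rot: [0.207, 1.559, -0.204]
force: [-0.6, 0.9, 1.0]
grip_width: 0.0367
```

```bash
python3 -m handwheel '[[0,-15.5,30.6,0,0,0,1],[0,-15.5,30.6,0,0,0,1],[0,-15.5,30.6,0,0,0,1],[0,-15.5,30.6,0,0,0,1],[0,-15.5,30.6,0,0,0,1],[0,-15.5,30.6,0,0,0,1],[0,-15.5,30.6,0,0,0,1],[0,-15.5,30.6,0,0,0,1]]' && python3 -m handwheel '[[5,0,0,0,0,0,1],[10.8,0,0,0,0,0,1],[10.8,0,0,0,0,0,1],[10.8,0,0,0,0,0,1],[10.8,0,0,0,0,0,1]]'
python3 - <<'E'
from h import *
o=arm.get_obs();w=arm.read_camera("wrist");print(o["tool_pos"],o["grip_width"],R.from_rotvec(o["tool_rot"]).as_matrix().round(3).tolist(),o["force"])
cv2.imwrite("pics/w1.png",w["color"][:,:,::-1])
ux=np.array([.967,-.255,0]);uy=np.array([.255,.967,0]);O=np.array([.5075,.0708,0]);T=wristT(w,o)
P=lambda x,y,z:O+x*ux+y*uy+np.array([0,0,z])
for n,p in dict(win=P(-.024,.03,.08),wt=P(0,0,.102),cap=P(0,-.048,.12)).items(): print(n,px(w,p,T).round(1))
E
```

```text
time: 1.85
tool_pos: [0.51, 0.0704, 0.3312]
tool_rot: [0.205, 1.562, -0.206]
force: [-0.6, 0.1, -0.4]
grip_width: 0.0003
time: 2.35
tool_pos: [0.5083, 0.0735, 0.2268]
tool_rot: [0.202, 1.558, -0.201]
force: [0.4, 0.1, 0.9]
grip_width: 0.0003
[0.50834684 0.07351961 0.22681031] 0.0002629548246735019 [[0.004, 0.254, 0.967], [0.0, 0.967, -0.254], [-1.0, 0.001, 0.003]] [0.36440182 0.14029074 0.90070842]
win [355.5 212.8]
wt [310.1 256.9]
cap [226.  265.9]
```

View pics/w1.png

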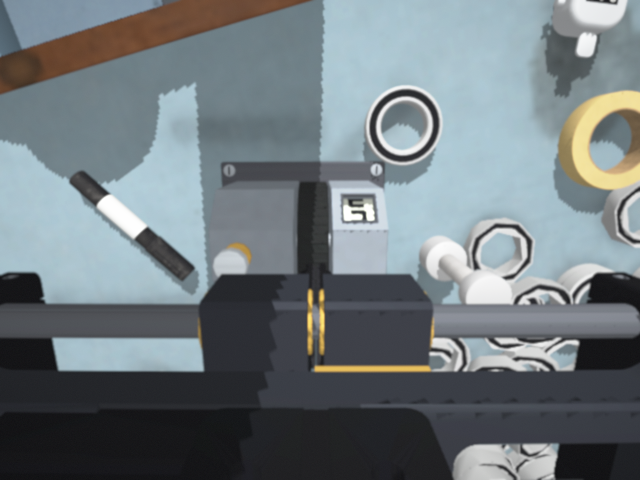

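The window is at about (359,209) and the cap at (230,262), near their predicted pixels. The figure appears upside down. I'll crop the window and turn it.

Run:
```python
import cv2
a=cv2.imread("pics/w1.png")[180:245,205:395]
cv2.imwrite("pics/w1c.png",cv2.resize(cv2.rotate(a,cv2.ROTATE_180),None,fx=4,fy=4,interpolation=cv2.INTER_CUBIC))
```

```text
(no output)
```

View pics/w1c.png

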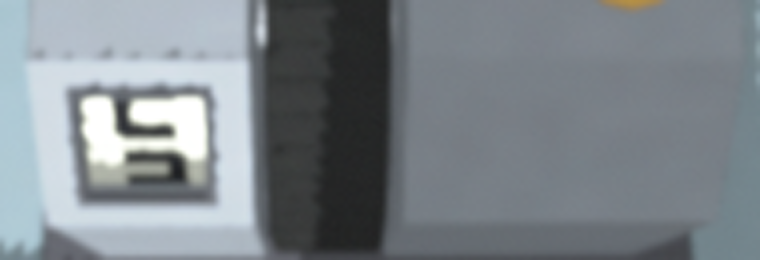

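```bash
python3 -m handwheel '[[1.5,-0.15,0,0,0,0,1],[3.3,-0.15,0,0,0,0,1],[3.3,-0.15,0,0,0,0,1],[3.3,-0.15,0,0,0,0,1]]'
python3 - <<'E'
from h import *
o=arm.get_obs();w=arm.read_camera("wrist");print(o["tool_pos"],o["force"])
ux=np.array([.967,-.255,0]);uy=np.array([.255,.967,0]);O=np.array([.5075,.0708,0]);T=wristT(w,o)
P=lambda x,y,z:O+x*ux+y*uy+np.array([0,0,z])
# window corners predicted, in its 45deg plane at r~40mm surface
u=px(w,P(-.024,.03,.08),T);print(u,px(w,P(0,0,.102),T))
cv2.imwrite("pics/w2.png",w["color"][:,:,::-1])
x,y=u.round().astype(int);a=w["color"][y-32:y+28,x-65:x+35,::-1]
cv2.imwrite("pics/w2c.png",cv2.resize(cv2.rotate(a,cv2.ROTATE_180),None,fx=8,fy=8,interpolation=cv2.INTER_LANCZOS4))
E
```

```text
time: 2.8
tool_pos: [0.5069, 0.0714, 0.1916]
tool_rot: [0.202, 1.561, -0.202]
force: [0.5, -0.8, 0.4]
grip_width: 0.0005
[0.50691104 0.07137927 0.19158823] [ 0.4922221  -0.75665281  0.4267737 ]
[366.63458822 225.20449087] [314.07447775 278.10299862]
```

View pics/w2c.png

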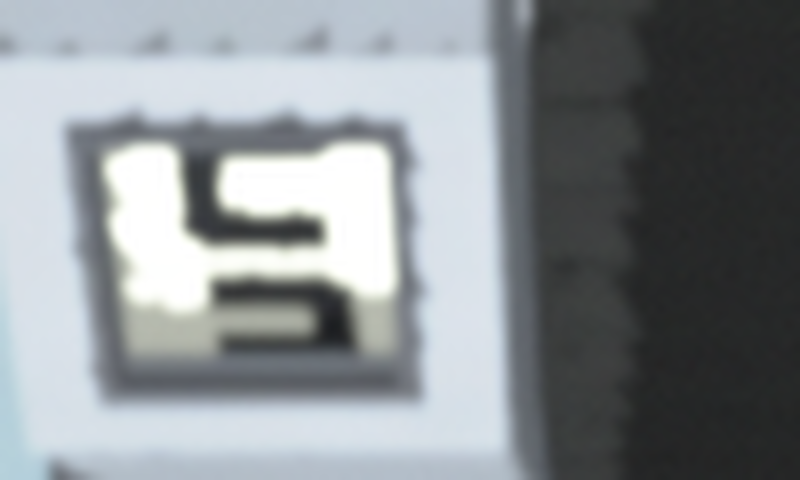

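The band shows the foot of the 2 above and the top of the 3 below, so the drum is at about 2.4 to 2.5 figures. The wheel top must go towards +x by roughly 1.5 figures, about 45 mm of rim. I'll go to the front end of the bare rim and feel downward, with a force check between small steps.

```bash
cat > ok.sh <<'E'
#!/bin/bash
# stop the chain when vertical force exceeds $1
python3 -c "
from cell import arm;import sys
o=arm.get_obs();f=o['force'];print('t',round(o['time'],2),'z',round(o['tool_pos'][2],5),'F',[round(float(v),1) for v in f]);sys.exit(abs(f[2])>$1)"
E
chmod +x ok.sh
python3 -m handwheel '[[0.3,0,-0.9,0,0,0,1],[0.7,0,-0.9,0,0,0,1],[0.7,0,-0.9,0,0,0,1],[0.7,0,-0.9,0,0,0,1]]' >/dev/null; ./ok.sh 3 &&
python3 -m handwheel '[[0.03,0,0,0,0,0,1],[0.03,0,0,0,0,0,1]]' >/dev/null; ./ok.sh 3 &&
python3 -m handwheel '[[0.03,0,0,0,0,0,1],[0.03,0,0,0,0,0,1]]' >/dev/null && ./ok.sh 3 &&
python3 -m handwheel '[[0.03,0,0,0,0,0,1],[0.03,0,0,0,0,0,1]]' >/dev/null && ./ok.sh 3 &&
python3 -m handwheel '[[0.03,0,0,0,0,0,1],[0.03,0,0,0,0,0,1]]' >/dev/null && ./ok.sh 3 &&
python3 -m handwheel '[[0.03,0,0,0,0,0,1],[0.03,0,0,0,0,0,1]]' >/dev/null && ./ok.sh 3 &&
python3 -m handwheel '[[0.03,0,0,0,0,0,1],[0.03,0,0,0,0,0,1]]' >/dev/null && ./ok.sh 3 &&
python3 -m handwheel '[[0.03,0,0,0,0,0,1],[0.03,0,0,0,0,0,1]]' >/dev/null && ./ok.sh 3 &&
python3 -m handwheel '[[0.03,0,0,0,0,0,1],[0.03,0,0,0,0,0,1]]' >/dev/null && ./ok.sh 3 &&
python3 -m handwheel '[[0.03,0,0,0,0,0,1],[0.03,0,0,0,0,0,1]]' >/dev/null && ./ok.sh 3 &&
python3 -m handwheel '[[0.03,0,0,0,0,0,1],[0.03,0,0,0,0,0,1]]' >/dev/null && ./ok.sh 3
```

```text
t 3.25 z 0.1843 F [-0.4, 0.7, 0.4]
t 3.25 z 0.1843 F [-0.4, 0.7, 0.4]False
False
```

```bash
sed -i 's/sys.exit(abs(f\[2\])>$1)/sys.exit(int(abs(f[2])>$1))/' ok.sh
python3 -m handwheel '[[0.03,0,0,0,0,0,1],[0.03,0,0,0,0,0,1]]' >/dev/null && ./ok.sh 3 &&
python3 -m handwheel '[[0.03,0,0,0,0,0,1],[0.03,0,0,0,0,0,1]]' >/dev/null && ./ok.sh 3 &&
python3 -m handwheel '[[0.03,0,0,0,0,0,1],[0.03,0,0,0,0,0,1]]' >/dev/null && ./ok.sh 3 &&
python3 -m handwheel '[[0.03,0,0,0,0,0,1],[0.03,0,0,0,0,0,1]]' >/dev/null && ./ok.sh 3 &&
python3 -m handwheel '[[0.03,0,0,0,0,0,1],[0.03,0,0,0,0,0,1]]' >/dev/null && ./ok.sh 3 &&
python3 -m handwheel '[[0.03,0,0,0,0,0,1],[0.03,0,0,0,0,0,1]]' >/dev/null && ./ok.sh 3 &&
python3 -m handwheel '[[0.03,0,0,0,0,0,1],[0.03,0,0,0,0,0,1]]' >/dev/null && ./ok.sh 3 &&
python3 -m handwheel '[[0.03,0,0,0,0,0,1],[0.03,0,0,0,0,0,1]]' >/dev/null && ./ok.sh 3 &&
python3 -m handwheel '[[0.03,0,0,0,0,0,1],[0.03,0,0,0,0,0,1]]' >/dev/null && ./ok.sh 3 &&
python3 -m handwheel '[[0.03,0,0,0,0,0,1],[0.03,0,0,0,0,0,1]]' >/dev/null && ./ok.sh 3 &&
python3 -m handwheel '[[0.03,0,0,0,0,0,1],[0.03,0,0,0,0,0,1]]' >/dev/null && ./ok.sh 3 &&
python3 -m handwheel '[[0.03,0,0,0,0,0,1],[0.03,0,0,0,0,0,1]]' >/dev/null && ./ok.sh 3
```

```text
t 3.45 z 0.18407 F [-0.2, -0.1, -0.2]
t 3.65 z 0.18364 F [-0.5, 0.2, -0.1]
t 3.85 z 0.18331 F [0.9, -0.2, -0.2]
t 4.05 z 0.18302 F [-0.2, 1.2, 0.4]
t 4.25 z 0.18271 F [1.4, -0.2, -0.5]
t 4.45 z 0.18241 F [-0.0, 0.7, -0.1]
t 4.65 z 0.1821 F [-0.3, -0.8, -0.6]
t 4.85 z 0.18181 F [-0.1, -0.1, -0.3]
t 5.05 z 0.18153 F [-0.9, -0.1, -0.2]
t 5.25 z 0.18123 F [-0.5, -0.0, -0.8]
t 5.45 z 0.18095 F [1.5, 0.1, -0.4]
t 5.65 z 0.1806 F [-0.7, 0.1, 0.3]
```

```bash
python3 -m handwheel '[[0.03,0,0,0,0,0,1],[0.03,0,0,0,0,0,1]]' >/dev/null && ./ok.sh 3 &&
python3 -m handwheel '[[0.03,0,0,0,0,0,1],[0.03,0,0,0,0,0,1]]' >/dev/null && ./ok.sh 3 &&
python3 -m handwheel '[[0.03,0,0,0,0,0,1],[0.03,0,0,0,0,0,1]]' >/dev/null && ./ok.sh 3 &&
python3 -m handwheel '[[0.03,0,0,0,0,0,1],[0.03,0,0,0,0,0,1]]' >/dev/null && ./ok.sh 3 &&
python3 -m handwheel '[[0.03,0,0,0,0,0,1],[0.03,0,0,0,0,0,1]]' >/dev/null && ./ok.sh 3 &&
python3 -m handwheel '[[0.03,0,0,0,0,0,1],[0.03,0,0,0,0,0,1]]' >/dev/null && ./ok.sh 3 &&
python3 -m handwheel '[[0.03,0,0,0,0,0,1],[0.03,0,0,0,0,0,1]]' >/dev/null && ./ok.sh 3 &&
python3 -m handwheel '[[0.03,0,0,0,0,0,1],[0.03,0,0,0,0,0,1]]' >/dev/null && ./ok.sh 3 &&
python3 -m handwheel '[[0.03,0,0,0,0,0,1],[0.03,0,0,0,0,0,1]]' >/dev/null && ./ok.sh 3 &&
python3 -m handwheel '[[0.03,0,0,0,0,0,1],[0.03,0,0,0,0,0,1]]' >/dev/null && ./ok.sh 3 &&
python3 -m handwheel '[[0.03,0,0,0,0,0,1],[0.03,0,0,0,0,0,1]]' >/dev/null && ./ok.sh 3 &&
python3 -m handwheel '[[0.03,0,0,0,0,0,1],[0.03,0,0,0,0,0,1]]' >/dev/null && ./ok.sh 3
```

```text
t 5.85 z 0.18033 F [-0.1, 0.1, 0.2]
t 6.05 z 0.18014 F [-0.4, 1.2, 1.7]
t 6.25 z 0.18006 F [-1.3, 0.2, 1.8]
t 6.45 z 0.17993 F [-1.7, 0.6, 4.5]
```

```bash
python3 -m handwheel '[[0.03,0,0,0,0,0,1],[0.03,0,0,0,0,0,1]]' >/dev/null && ./ok.sh 11 &&
python3 -m handwheel '[[0.03,0,0,0,0,0,1],[0.03,0,0,0,0,0,1]]' >/dev/null && ./ok.sh 11 &&
python3 -m handwheel '[[0.03,0,0,0,0,0,1],[0.03,0,0,0,0,0,1]]' >/dev/null && ./ok.sh 11 &&
python3 -m handwheel '[[0.03,0,0,0,0,0,1],[0.03,0,0,0,0,0,1]]' >/dev/null && ./ok.sh 11 &&
python3 -m handwheel '[[0.03,0,0,0,0,0,1],[0.03,0,0,0,0,0,1]]' >/dev/null && ./ok.sh 11; python3 -m handwheel '[[0,0,0,0,0,0,1],[0,0,0,0,0,0,1]]' >/dev/null && ./ok.sh 11
```

```text
t 6.65 z 0.17986 F [-2.5, -1.5, 6.1]
t 6.85 z 0.17981 F [-3.8, 0.1, 7.9]
t 7.05 z 0.17974 F [-4.0, -0.3, 8.3]
t 7.25 z 0.17969 F [-4.6, -0.5, 9.1]
t 7.45 z 0.17965 F [-4.8, -0.3, 11.7]
t 7.65 z 0.17965 F [-4.5, -0.4, 11.3]
```

```bash
python3 -m handwheel '[[0.03,0,0.1,0,0,0,1],[0.03,0,0.25,0,0,0,1],[0.03,0,0.4,0,0,0,1]]' >/dev/null && ./ok.sh 18 &&
python3 -m handwheel '[[0,0,0.15,0,0,0,1],[0,0,0.3,0,0,0,1]]' >/dev/null && ./ok.sh 18
python3 - <<'E'
from h import *
o=arm.get_obs();print(o["tool_pos"])
E
```

```text
t 7.95 z 0.17956 F [-6.0, -0.7, 11.4]
t 8.15 z 0.17935 F [-5.6, -1.1, 11.0]
[0.50521099 0.07195674 0.1793523 ]
```

```bash
python3 -m handwheel '[[0.02,0,0.15,0,0,0,1],[0.02,0,0.3,0,0,0,1],[0.03,0,0.4,0,0,0,1]]' >/dev/null && ./ok.sh 18 &&
python3 -m handwheel '[[0.02,0,0.15,0,0,0,1],[0.02,0,0.3,0,0,0,1],[0.03,0,0.4,0,0,0,1]]' >/dev/null && ./ok.sh 18 &&
python3 -m handwheel '[[0.02,0,0.15,0,0,0,1],[0.02,0,0.3,0,0,0,1],[0.02,0,0.4,0,0,0,1]]' >/dev/null && ./ok.sh 18
python3 - <<'E'
from h import *
o=arm.get_obs();print(o["tool_pos"]);w=arm.read_camera("wrist")
T=wristT(w,o);ux=np.array([.967,-.255,0]);uy=np.array([.255,.967,0]);O=np.array([.5075,.0708,0])
P=lambda x,y,z:O+x*ux+y*uy+np.array([0,0,z])
u=px(w,P(-.024,.03,.08),T);print(u)
cv2.imwrite("pics/w3.png",w["color"][:,:,::-1])
x,y=u.round().astype(int);a=w["color"][y-32:y+28,x-65:x+35,::-1]
cv2.imwrite("pics/w3c.png",cv2.resize(cv2.rotate(a,cv2.ROTATE_180),None,fx=8,fy=8,interpolation=cv2.INTER_LANCZOS4))
E
```

```text
t 8.45 z 0.17909 F [-5.4, -0.0, 11.5]
t 8.75 z 0.17884 F [-4.6, 0.3, 11.9]
t 9.05 z 0.17858 F [-4.9, -0.2, 11.4]
[0.51676267 0.06894162 0.17857577]
[370.33570747 211.38230445]
```

View pics/w3c.png

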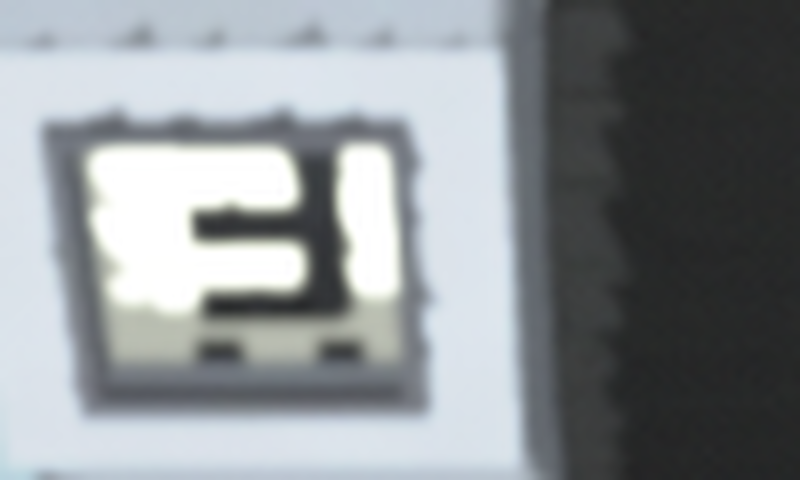

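The window now shows a nearly centred 3 (middle bar at crop row 225), with the top of the 4 coming up from below. Stroke-wise the wheel follows the finger. I'll check the drum angle and the unit's x by ray before the next stroke.

```bash
cat >> h.py <<'E'
ux=np.array([.967,-.255,0]);uy=np.array([.255,.967,0]);O=np.array([.5075,.0708,0])
def unit(p): d=np.asarray(p)-O; return np.array([d@ux,d@uy,d[2]])
def band(w,T,uv,r=.034):
    "angle (rad) by which the band point seen at uv stands above mid-window, and its unit y"
    e,d=ray(w,uv,T); e=unit(e); d=np.array([d@ux,d@uy,d[2]])
    e2,d2=np.array([e[0],e[2]-.056]),np.array([d[0],d[2]])
    s=min(np.roots([d2@d2,2*e2@d2,e2@e2-r*r]).real); p=e+s*d
    return np.arctan2(p[2]-.056,-p[0])-np.pi/4,p[1]
E
python3 - <<'E'
from h import *
o=arm.get_obs();w=arm.read_camera("wrist");T=wristT(w,o)
c=lambda u,v:(305+100-u/8-.5,179+60-v/8-.5)
for n,p in dict(bar3=(265,225),bot3=(270,303),top4l=(220,350)).items(): print(n,c(*p),band(w,T,c(*p)))
print("ridge x(-.0165)",unit(onz(w,c(250,47),.096,T)))
print("tcp",unit(o["tool_pos"]))
E
python3 -m handwheel '[[-0.4,0,0,0,0,0,1],[-0.5,0,-0.5,0,0,0,1],[-0.5,0,-2,0,0,0,1],[-0.5,0,-2.1,0,0,0,1],[-0.3,0,-2.1,0,0,0,1],[-0.25,0,-2.1,0,0,0,1],[-0.25,0,-2.1,0,0,0,1]]' >/dev/null && ./ok.sh 8 &&
python3 -m handwheel '[[0.05,0,0,0,0,0,1],[0.05,0,0,0,0,0,1]]' >/dev/null && ./ok.sh 8 &&
python3 -m handwheel '[[0.05,0,0,0,0,0,1],[0.05,0,0,0,0,0,1]]' >/dev/null && ./ok.sh 8 &&
python3 -m handwheel '[[0.05,0,0,0,0,0,1],[0.05,0,0,0,0,0,1]]' >/dev/null && ./ok.sh 8 &&
python3 -m handwheel '[[0.05,0,0,0,0,0,1],[0.05,0,0,0,0,0,1]]' >/dev/null && ./ok.sh 8
```

```text
bar3 (371.375, 210.375) (np.float64(-0.014840304165295581), np.float64(0.03056947010351449))
bot3 (370.75, 200.625) (np.float64(-0.2269526986348781), np.float64(0.030927110666602295))
top4l (377.0, 194.75) (np.float64(-0.3944454063818767), np.float64(0.03506301702416092))
ridge x(-.0165) [-0.01595009  0.02933452  0.096     ]
tcp [0.00952002 0.00054803 0.17855164]
t 9.85 z 0.17909 F [0.4, 0.0, -0.2]
t 10.05 z 0.17888 F [-0.4, 0.5, -0.2]
t 10.25 z 0.17872 F [0.1, 0.7, 1.6]
t 10.45 z 0.17853 F [-0.5, -0.2, 4.6]
t 10.65 z 0.17843 F [-2.6, -1.3, 7.6]
```

The ray puts the 3 at -0.015 rad from mid-window, so about 29.6 mm of rim remains. The ridge check gives x = -16.0 mm against a nominal -16.5, which is fine. Next is the second stroke, about 20 mm.

```bash
python3 -m handwheel '[[0.05,0,0,0,0,0,1],[0.08,0,0,0,0,0,1]]' >/dev/null && ./ok.sh 18 && python3 -c "
from h import *;print(unit(arm.get_obs()['tool_pos']))" &&
python3 -m handwheel '[[0.01,0,0.15,0,0,0,1],[0.02,0,0.3,0,0,0,1],[0.02,0,0.4,0,0,0,1]]' >/dev/null && ./ok.sh 18 &&
python3 -m handwheel '[[0.01,0,0.15,0,0,0,1],[0.02,0,0.3,0,0,0,1],[0.02,0,0.4,0,0,0,1]]' >/dev/null && ./ok.sh 18 &&
python3 -m handwheel '[[0.01,0,0.15,0,0,0,1],[0.02,0,0.3,0,0,0,1],[0.02,0,0.4,0,0,0,1]]' >/dev/null && ./ok.sh 18
```

```text
t 10.85 z 0.17822 F [-3.4, -0.9, 11.0]
[-0.0113741   0.00050946  0.17822206]
t 11.15 z 0.17826 F [-6.6, -0.5, 11.7]
t 11.45 z 0.17806 F [-4.9, -1.2, 12.5]
t 11.75 z 0.17782 F [-5.1, -0.8, 11.4]
```

```bash
python3 -m handwheel '[[0.01,0,0.15,0,0,0,1],[0.02,0,0.3,0,0,0,1],[0.02,0,0.4,0,0,0,1]]' >/dev/null && ./ok.sh 18 &&
python3 -m handwheel '[[0.01,0,0.15,0,0,0,1],[0.02,0,0.3,0,0,0,1],[0.02,0,0.4,0,0,0,1]]' >/dev/null && ./ok.sh 18 && python3 -c "
from h import *;print(unit(arm.get_obs()['tool_pos']))" &&
python3 -m handwheel '[[-0.4,0,0,0,0,0,1],[-0.5,0,-0.5,0,0,0,1],[-0.5,0,-2,0,0,0,1],[-0.5,0,-2.1,0,0,0,1],[-0.3,0,-2.1,0,0,0,1],[-0.2,0,-2.1,0,0,0,1],[-0.2,0,-2.1,0,0,0,1]]' >/dev/null && ./ok.sh 8 &&
python3 -m handwheel '[[0.05,0,0,0,0,0,1],[0.05,0,0,0,0,0,1]]' >/dev/null && ./ok.sh 8 &&
python3 -m handwheel '[[0.05,0,0,0,0,0,1],[0.05,0,0,0,0,0,1]]' >/dev/null && ./ok.sh 8 &&
python3 -m handwheel '[[0.05,0,0,0,0,0,1],[0.05,0,0,0,0,0,1]]' >/dev/null && ./ok.sh 8
python3 - <<'E'
from h import *
o=arm.get_obs();w=arm.read_camera("wrist");T=wristT(w,o);print(unit(o["tool_pos"]))
u=px(w,O-.024*ux+.03*uy+[0,0,.08],T);x,y=u.round().astype(int);print(u,x,y)
a=w["color"][y-32:y+28,x-65:x+35,::-1]
cv2.imwrite("pics/w4c.png",cv2.resize(cv2.rotate(a,cv2.ROTATE_180),None,fx=8,fy=8,interpolation=cv2.INTER_LANCZOS4))
E
```

```text
t 12.05 z 0.17762 F [-5.4, 0.1, 12.2]
t 12.35 z 0.17737 F [-5.6, -0.3, 11.7]
[0.00830285 0.00055385 0.1773747 ]
t 13.05 z 0.17756 F [-1.5, 0.3, 2.3]
t 13.25 z 0.17736 F [-3.2, 0.3, 4.4]
t 13.45 z 0.17725 F [-4.1, -0.0, 6.4]
t 13.65 z 0.17715 F [-4.7, 0.3, 8.5]
[-0.01262677  0.00045322  0.17714821]
[369.53482839 252.17123604] 370 252
```

View pics/w4c.png

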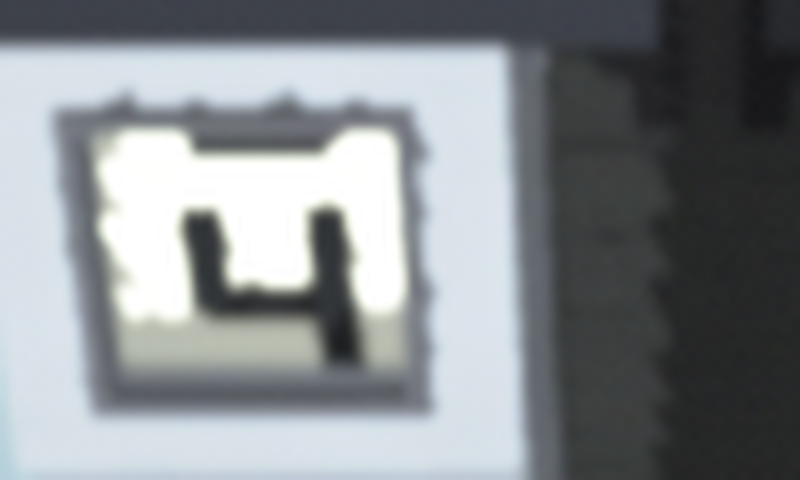

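The 4 is coming in with its crossbar at crop (265,300), and the foot of the 3 is leaving at the top. I'll measure the remainder and press.

```bash
python3 - <<'E'
from h import *
o=arm.get_obs();w=arm.read_camera("wrist");T=wristT(w,o)
c=lambda u,v:(305+100-u/8-.5,220+60-v/8-.5)
for n,p in dict(bar4=(265,300),top4=(262,208),bot3=(260,143)).items(): a=band(w,T,c(*p));print(n,a,"rim mm",-a[0]*46)
E
python3 -m handwheel '[[0.03,0,0,0,0,0,1],[0.06,0,0,0,0,0,1],[0.06,0,0,0,0,0,1]]' >/dev/null && ./ok.sh 18; python3 -c "
from h import *;print(unit(arm.get_obs()['tool_pos']))"
```

```text
bar4 (np.float64(-0.20170814987365038), np.float64(0.03167086219703663)) rim mm 9.278574894187917
top4 (np.float64(0.02417735565080492), np.float64(0.03116535269965458)) rim mm -1.1121583599370264
bot3 (np.float64(0.16343406542091565), np.float64(0.03097405861283807)) rim mm -7.5179670093621205
t 14.05 z 0.177 F [-7.6, 0.9, 10.2]
[-0.01260938  0.00050993  0.17700247]
```

```bash
python3 -m handwheel '[[0.02,0,0.15,0,0,0,1],[0.02,0,0.3,0,0,0,1],[0.02,0,0.4,0,0,0,1]]' >/dev/null && ./ok.sh 18 &&
python3 -m handwheel '[[0.01,0,0.15,0,0,0,1],[0.02,0,0.3,0,0,0,1],[0.02,0,0.4,0,0,0,1]]' >/dev/null && ./ok.sh 18 &&
python3 -m handwheel '[[0,0,0.1,0,0,0,1],[0,0,0.15,0,0,0,1],[0,0,0.15,0,0,0,1]]' >/dev/null && ./ok.sh 18
python3 -c "
from h import *;print(unit(arm.get_obs()['tool_pos']))"
python3 -m handwheel '[[-0.2,0,0,0,0,0,1],[-0.6,0,0,0,0,0,1],[-1.2,0,0,0,0,0,1],[-1.8,0,0,0,0,0,1],[-1.8,0,0,0,0,0,1]]' >/dev/null; ./ok.sh 18
python3 - <<'E'
from h import *
o=arm.get_obs();w=arm.read_camera("wrist");T=wristT(w,o);print(unit(o["tool_pos"]))
u=px(w,O-.024*ux+.03*uy+[0,0,.08],T);x,y=u.round().astype(int);print(u,x,y)
a=w["color"][y-32:y+28,x-65:x+35,::-1]
cv2.imwrite("pics/w5c.png",cv2.resize(cv2.rotate(a,cv2.ROTATE_180),None,fx=8,fy=8,interpolation=cv2.INTER_LANCZOS4))
E
```

```text
t 14.35 z 0.17712 F [-5.8, 0.4, 11.4]
t 14.65 z 0.17703 F [-5.1, 0.3, 11.9]
t 14.95 z 0.17696 F [-5.2, -0.7, 11.4]
[-0.00271998  0.00053232  0.17695886]
t 15.45 z 0.19421 F [-0.0, -0.1, 0.2]
[-0.0027111   0.00058924  0.19421017]
[365.50641706 227.33812843] 366 227
```

View pics/w5c.png

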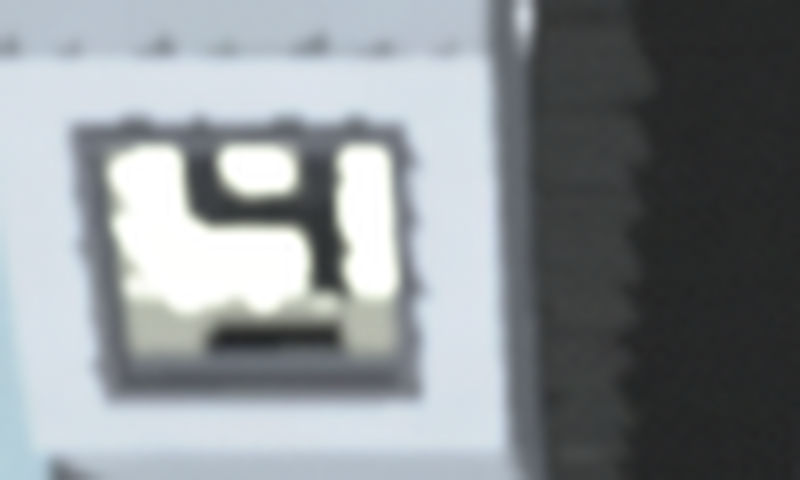

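The 4 stands near the middle, with its crossbar at crop row 210 and its foot at row 292. The top of the 5 is at row 325. Now I'll check the angle and work out the shift to the cap.

Run:
```python
from h import *
o=arm.get_obs();w=arm.read_camera("wrist");T=wristT(w,o)
c=lambda u,v:(301+100-u/8-.5,195+60-v/8-.5)
for n,p in dict(bar4=(265,210),bot4=(325,292),top5=(275,325)).items(): a=band(w,T,c(*p));print(n,a)
g=w["color"]; h=px(w,O-.048*uy+[0,0,.12],T);print("cap predicted px",h,"tool",unit(o["tool_pos"]))
M=R.from_rotvec(o["tool_rot"]).as_matrix();print("shift tool",(M.T@(O-.048*uy+[0,0,.198]-o["tool_pos"])*100).round(2))
```

```text
bar4 (np.float64(0.005122812646169317), np.float64(0.03089669904103688))
bot4 (np.float64(-0.2257842207257198), np.float64(0.027152682621788948))
top5 (np.float64(-0.34078970172141054), np.float64(0.03125921818653733))
cap predicted px [215.23399587 293.3792819 ] tool [-0.00294756  0.00050379  0.19371626]
shift tool [-0.43 -4.85  0.29]
```

The 4 is within about 0.01 to 0.07 rad of mid-window, and the lock is still out. Now to the lock cap.

```bash
python3 -m handwheel '[[-1,0,0,0,0,0,1],[-2.2,0,0,0,0,0,1],[-2.2,-2.5,0.3,0,0,0,1],[-2.2,-4.85,0.3,0,0,0,1],[-2.2,-4.85,0.3,0,0,0,1],[-1.6,-4.85,0.3,0,0,0,1],[-1,-4.85,0.3,0,0,0,1],[-1,-4.85,0.3,0,0,0,1]]' >/dev/null; ./ok.sh 3 && python3 -c "
from h import *;print(unit(arm.get_obs()['tool_pos']))" &&
python3 -m handwheel '[[0.1,0,0,0,0,0,1],[0.2,0,0,0,0,0,1],[0.2,0,0,0,0,0,1]]' >/dev/null && ./ok.sh 10 &&
python3 -m handwheel '[[0.1,0,0,0,0,0,1],[0.2,0,0,0,0,0,1],[0.2,0,0,0,0,0,1]]' >/dev/null && ./ok.sh 10 &&
python3 -m handwheel '[[0.1,0,0,0,0,0,1],[0.2,0,0,0,0,0,1],[0.2,0,0,0,0,0,1]]' >/dev/null && ./ok.sh 10 &&
python3 -m handwheel '[[0.1,0,0,0,0,0,1],[0.2,0,0,0,0,0,1],[0.2,0,0,0,0,0,1]]' >/dev/null && ./ok.sh 10 &&
python3 -m handwheel '[[0.1,0,0,0,0,0,1],[0.2,0,0,0,0,0,1],[0.2,0,0,0,0,0,1]]' >/dev/null && ./ok.sh 10
```

```text
t 16.35 z 0.20167 F [1.4, 0.3, 0.1]
[-0.00107532 -0.04757987  0.20167179]
t 16.65 z 0.20095 F [0.1, -0.2, -0.8]
t 16.95 z 0.19889 F [0.6, 0.6, -1.2]
t 17.25 z 0.1971 F [0.2, -1.3, 0.6]
t 17.55 z 0.19515 F [-1.2, -0.4, 2.9]
t 17.85 z 0.19293 F [-0.2, -0.1, 1.4]
```

```bash
python3 -m handwheel '[[0.1,0,0,0,0,0,1],[0.2,0,0,0,0,0,1],[0.2,0,0,0,0,0,1]]' >/dev/null && ./ok.sh 14 &&
python3 -m handwheel '[[0.1,0,0,0,0,0,1],[0.2,0,0,0,0,0,1],[0.2,0,0,0,0,0,1]]' >/dev/null && ./ok.sh 14 &&
python3 -m handwheel '[[0.1,0,0,0,0,0,1],[0.15,0,0,0,0,0,1],[0.15,0,0,0,0,0,1]]' >/dev/null && ./ok.sh 14 &&
python3 -m handwheel '[[0.1,0,0,0,0,0,1],[0.1,0,0,0,0,0,1]]' >/dev/null && ./ok.sh 12 &&
python3 -m handwheel '[[0.05,0,0,0,0,0,1],[0.05,0,0,0,0,0,1]]' >/dev/null && ./ok.sh 12 &&
python3 -m handwheel '[[0.05,0,0,0,0,0,1],[0.05,0,0,0,0,0,1]]' >/dev/null && ./ok.sh 12 &&
python3 -m handwheel '[[0.05,0,0,0,0,0,1],[0.05,0,0,0,0,0,1]]' >/dev/null && ./ok.sh 12
```

```text
t 18.15 z 0.1909 F [0.1, -0.4, 1.9]
t 18.45 z 0.18891 F [0.8, -0.8, 1.6]
t 18.75 z 0.18749 F [-0.1, -0.8, 1.1]
t 18.95 z 0.18648 F [-0.3, 0.1, 1.8]
t 19.15 z 0.18605 F [0.8, -0.5, 2.1]
t 19.35 z 0.18584 F [-0.8, -1.1, 3.1]
t 19.55 z 0.18584 F [-2.5, 0.3, 6.8]
```

```bash
python3 -m handwheel '[[0.05,0,0,0,0,0,1],[0.05,0,0,0,0,0,1]]' >/dev/null && ./ok.sh 12 &&
python3 -m handwheel '[[0.05,0,0,0,0,0,1],[0.05,0,0,0,0,0,1]]' >/dev/null && ./ok.sh 12
python3 -m handwheel '[[-0.3,0,0,0,0,0,1],[-1.5,0,0,0,0,0,1],[-4,0,0,0,0,0,1],[-6,0,-4,0,0,0,1],[-6,0,-8,0,0,0,1],[-6,0,-8,0,0,0,1],[-6,0,-8,0,0,0,1]]' >/dev/null; ./ok.sh 3
python3 - <<'E'
from h import *
o=arm.get_obs();w=arm.read_camera("wrist");T=wristT(w,o)
t=arm.read_camera("top")["color"]; s=arm.read_camera("scene")["color"]
for n,p in dict(win=O-.024*ux+.03*uy+[0,0,.08],caphome=O-.048*uy+[0,0,.108],capout=O-.048*uy+[0,0,.12]).items(): print(n,px(w,p,T).round(1))
t0=cv2.imread("pics/top0.png")[:,:,::-1]
u=px(w,O-.024*ux+.03*uy+[0,0,.08],T);x,y=u.round().astype(int)
c=np.zeros((600,800,3),np.uint8)
c[:300,:400]=cv2.resize(cv2.rotate(w["color"][max(y-30,0):max(y-30,0)+60,x-50:x+30],cv2.ROTATE_180),(400,300))
c[:300,400:]=cv2.resize(w["color"],(400,300))
c[300:,:400]=cv2.resize(t[165:285,215:375],(400,300)); c[300:,400:]=cv2.resize(s[165:315,185:385],(400,300))
cv2.imwrite("pics/end.png",c[:,:,::-1])
E
```

```text
t 19.75 z 0.18579 F [-3.3, -0.6, 8.9]
t 19.95 z 0.18575 F [-4.5, 0.4, 12.0]
t 20.65 z 0.24423 F [-0.0, 0.3, 0.5]
win [416.8 313.9]
caphome [314.9 362.7]
capout [314.9 372.8]
```

View pics/end.png

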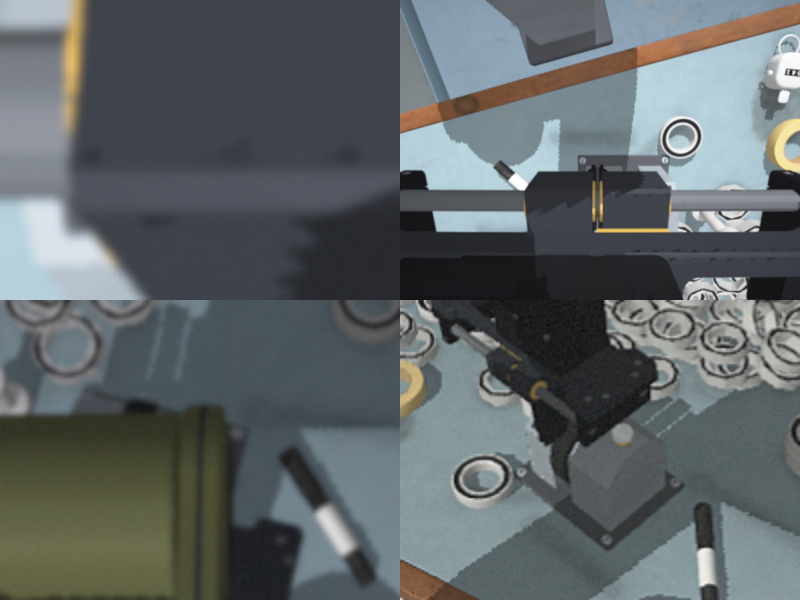

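The arm is hiding the unit. The cap looks low in scene, and the marker and bearing look unmoved. I'll pull up and forward for a clear final look.

```bash
python3 -m handwheel '[[-3,0,0,0,0,0,1],[-5,0,3,0,0,0,1],[-5,0,8,0,0,0,1],[-5,0,12,0,0,0,1],[-5,0,12,0,0,0,1],[-5,0,12,0,0,0,1]]' >/dev/null; ./ok.sh 3
python3 - <<'E'
from h import *
o=arm.get_obs();w=arm.read_camera("wrist");T=wristT(w,o)
t=arm.read_camera("top")["color"]; s=arm.read_camera("scene")["color"]
for n,p in dict(win=O-.024*ux+.03*uy+[0,0,.08],caphome=O-.048*uy+[0,0,.108],capout=O-.048*uy+[0,0,.12]).items(): print(n,px(w,p,T).round(1))
u=px(w,O-.024*ux+.03*uy+[0,0,.08],T);x,y=u.round().astype(int);print(x,y)
c=np.zeros((600,800,3),np.uint8)
c[:300,:400]=cv2.resize(cv2.rotate(w["color"][y-25:y+20,x-40:x+20],cv2.ROTATE_180),(400,300),interpolation=cv2.INTER_CUBIC)
c[:300,400:]=cv2.resize(w["color"],(400,300))
c[300:,:400]=cv2.resize(t[165:285,190:350],(400,300)); c[300:,400:]=cv2.resize(s[165:315,185:385],(400,300))
cv2.imwrite("pics/end2.png",c[:,:,::-1]);cv2.imwrite("pics/wend.png",w["color"][:,:,::-1])
E
```

```text
t 21.4 z 0.29264 F [-0.6, 0.2, 0.2]
win [410.8 152. ]
caphome [315.5 184.5]
capout [315.5 185.9]
411 152
```

View pics/end2.png

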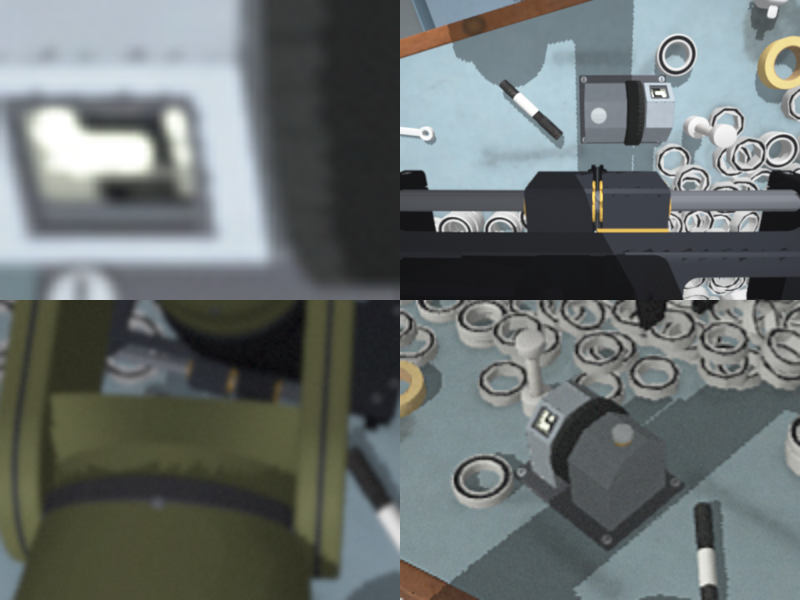

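The crossbar of the 4 lies at wrist row 152, which is the predicted mid-window. The top of the 5 is below it, the cap is down, and the gauge stands upright. I'll check numerically that the bystanders haven't moved, then hand in.

Run:
```python
from h import *
s=arm.read_camera("scene")["color"][:,:,::-1].copy();s0=cv2.imread("pics/scene0.png")
for n,(x0,y0,x1,y1) in dict(gauge=(240,178,262,220),bearing=(210,238,244,270),marker=(328,262,348,328),cap=(286,218,306,242)).items():
    r=cv2.matchTemplate(s[y0-14:y1+14,x0-14:x1+14],s0[y0:y1,x0:x1],cv2.TM_CCOEFF_NORMED);_,m,_,l=cv2.minMaxLoc(r);print(n,round(m,2),l[0]-14,l[1]-14)
sc=arm.read_camera("scene");print("cap expected shift",px(sc,O-.048*uy+[0,0,.108])-px(sc,O-.048*uy+[0,0,.12]))
print(arm.hand_in())
```

```text
gauge 0.99 0 0
bearing 1.0 0 0
marker 0.88 0 0
cap 0.76 1 4
cap expected shift [0.20822301 4.37579787]
the job is handed in; nothing more can be done
None
```

The batch-number unit is set to 4 and the lock plunger is pushed home; the job is handed in, with no verdict reported. It took about 21.5 s of the 72 s allowed and three fingertip strokes at 10 to 12.5 N.

**Figure in the window:** before locking, the crossbar of the 4 was within 0.01 rad of mid-window and the lock was still out. The top edge of the 5 suggested an offset of up to 0.06 rad, which disagrees slightly but is inside the tolerance. After locking, the crossbar lies within about half a pixel of the predicted mid-window position, though that last view was blurry.

**Lock plunger:** it stopped on the buffer at a fingertip height of about 108 mm, the height given for home, and I pressed it to 12 N. In the scene camera the cap moved 4 pixels down, against 4.4 expected.

**Force and bystanders:** no force reading on the unit, taken between moves, was above 12.5 N. The plug gauge, marker and bearing show no shift in the scene camera (0 pixels). The marker and cap matched less sharply (0.88 and 0.76), probably from changed shadows. The arm is clear of everything.

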